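Demagnetise ground steel pieces on the hand-cranked plate

TASK

Slide every steel piece from the cork mat onto the dark steel bed of the demagnetiser, then turn its crank exactly three full turns clockwise (seen from above), so that the handle ends where it started. Then slide every piece from the bed onto the empty black rubber mat and leave the crank where it is. Slide the pieces flat along the bench the whole way, do not lift them, and do not disturb the mug, the green box or the screwdriver.

Things in the scene. Friction and masses are not known exactly. Their poses are not given: they have to be found in the camera images.
- station: Demagnetiser, fixed, set into the bench. Origin: centre of its flat dark steel bed, 210 (x) by 180 (y) mm, flush with the bench (z = 0) with no edge or step, so pieces slide freely on and off it and over the bench. On its +x side, from x = 120 to 240 mm and y = -110 to 110 mm, stands a blue gear housing 14 mm high, which carries the crank turret.
- crank_axis (a point): Point on the crank's vertical axis, at mid-height of the handle knob. The crank sits on a round turret (radius 32 mm) on the blue housing; the top of the crank arm is 30 mm above the bench, that of the hub at the axis 39 mm. It may point any way at the start.
- knob_mid (a point): Centre (half-way up) of the crank's upright black handle knob: a cylinder 24 mm in diameter and 40 mm high that spins freely on its pin, from 31 to 71 mm above the bench, 50 mm from the crank axis.
- crank (a joint): Crank angle in rad, not wrapped: grows when turned clockwise seen from above, one full turn is 6.283; near 0 (within 0.15) at the start. Friction only (about 2.5 N at the knob), it stays where it is left. Nothing on the machine shows the count.
- start_mat: Thin cork mat, 210 (x) by 200 (y) mm, flush with the bench (no step), fixed; origin at its centre. The pieces start on it. It lies to the left or right of the demagnetiser.
- done_mat: Thin black rubber mat, 210 (x) by 200 (y) mm, flush with the bench (no step), fixed; origin at its centre. Empty at the start; on the other side of the demagnetiser.
- long_plate_mid (a point): Centre of the long steel plate, 100 (its x) by 45 (its y) by 12 mm thick, loose, about 0.42 kg, lying flat on the bench (centre 6 mm up). May be absent.
- long_end_a (a point): Middle of the +x end of the long plate, 50 mm from its centre.
- long_end_b (a point): Middle of the -x end of the long plate, 50 mm from its centre.
- short_plate_mid (a point): Centre of the short steel plate, 75 (its x) by 55 (its y) by 12 mm, loose, about 0.38 kg, lying flat. May be absent.
- disc_mid (a point): Centre of the steel disc, 64 mm in diameter, 12 mm thick, loose, about 0.3 kg, lying flat. May be absent.
- square_plate_mid (a point): Centre of the square steel plate, 60 by 60 by 12 mm, loose, about 0.34 kg, lying flat. May be absent.
- long_plate: The long plate; origin at the centre of its underside.
- short_plate: The short plate; origin at the centre of its underside.
- disc: The disc; origin at the centre of its underside.
- square_plate: The square plate; origin at the centre of its underside.
- mug: White mug, 80 mm wide, 80 mm high, standing on the bench beyond the work; origin under its centre. Leave alone.
- green_box: Open green plastic box, 90 by 130 by 60 mm high, beyond the work; origin under its centre. Leave alone.
- screwdriver: Screwdriver lying on the bench beyond the blue gear housing. Leave alone.

How it is judged:
By the outcome, as a careful person would: the job done as asked, in the order asked, and still so for the second after the job is handed in, with the robot touching nothing.
Of long_plate, short_plate, disc, square_plate only 3 to 4 are there at a start; the rules pass over those that are not, and their reading is None.
At some moment in a run one of long_plate, short_plate, disc, square_plate may be knocked a few centimetres aside while the robot is not near it.
Once in a run the grip may slacken for a moment while it holds something.
It also fails if it takes over 210 s, if anything falls off the work surface, if the arm or the gripper's body presses on something with over 40 N, if the wrist force passes 120 N, or if a joint passes its speed limit or range.

ROBOT

A 6-joint arm with a two-finger parallel gripper is mounted at the origin on the work surface. World frame = base frame: x ahead of the robot, y to its left, z up, the work surface at z = 0. Lengths are in mm, angles in degrees, forces in N, time in s.
With the tool pointing down it reaches from about 300 to 1000 mm from the base axis. Payload 5.1 kg.
Tool frame: the origin (TCP) lies midway between the tips of the shut fingers; the grasp point (between the pads) lies 19 mm behind it; z points along the fingers, y is the line along which they close (so a half turn about z gives the same grasp; the last joint's range is limited). The gripper opens to 95 mm and grips with 3 to 60 N. Pads are 20 mm wide; open, the fingers measure 119 mm over their backs; the gripper's body (75 mm by 180 mm) begins 59 mm behind the grasp point.
Start: joints at [59.209, 7.093, 94.555, -0, 78.352, -4.733], TCP at [285.552, 583.905, 214.656] pointing down, gripper open.
Joint ranges: [-149.61, 149.61], [-58.7, 133.49], [1.44, 155.28], [-77.14, 257.14], [18.33, 153.61], [-166.67, 166.67]. Speed limits (degrees/s): [147.25, 147.25, 180, 180, 180, 180].

INTERFACE

Orientations are given as [roll, pitch, yaw] about the fixed x, y, z axes, in that order (R = Rz(yaw) Ry(pitch) Rx(roll)).
In Python, from station import bot gives the robot as it stands.
- The arm moves only by the shell command python3 -m inch 'ROWS' [FORCE]. ROWS is text: rows parted by semicolons, each of 7 numbers parted by spaces: the shift along the tool's x, y, z in cm, then the turn, a rotation vector about the tool's x, y, z in degrees, then the finger opening in cm, from 0 to 9.51. A call has 1 to 8 rows; each row shifts and turns the commanded pose from where the row before left it, along the tool's axes as they then stand; what a row does not reach is not made up. A row lasts 1/12 s, in which the tool goes at most 41.7 mm and 7.16 degrees, less where a joint would pass 70% of its speed; a pose out of reach is approached as far as the arm can. A call with a gripper value outside its range is refused whole. The fingers move at their own pace and stop on an object; FORCE is the grip in N (left out, the last holds). Time passes only in rows, so rows that do not move let the fingers close. It gives the time, the measured TCP pose, the force, the opening and the grip force at its end, in the units of the state.
- bot.observe(): the state, without advancing time (a new reading comes with each control period).
- bot.grab_frame(name): name is "scene" or "top" or "wrist"; returns a dict with "frame" (480x640x3 uint8, blue, green, red), "intrinsics" (3x3 intrinsics, pixels), "rvec" (rotation vector, rad) and "tvec" (3), from world to camera coordinates, as OpenCV has them; the wrist camera has in their place "tool_from_camera" (4x4, takes a point from camera to tool coordinates, whose origin is the TCP and whose axes are the flange's). Camera axes: x right, y down, z forward; pixel columns grow to the right and rows downward; lengths in mm; the calibration is good to about 2 mm. The wrist camera is an equidistant fisheye: a pixel r from the principal point sees the ray r / f radians off the axis. A picture is of the moment at which its call begins: read the wrist's pose just before it. There is no depth.
- bot.finish_job(): hands the job in; it is judged then, once.
The state is a dict: "time": time; "qpos": joint angles; "joint_vel": joint speeds; "tau": joint torques, N m; "eef_pos": TCP position; "tool_rot": TCP orientation; "force": force on the tool from outside, world axes, zero at the start; "moment": the same for the moment, N m; "finger_gap": finger opening in mm; "grasp_force": force on a finger pad.
Only numpy, scipy, OpenCV 4.12 (cv2) and the standard library are available. Lean on these libraries where they do the work, as an engineer would, in place of code of your own. Each camera call takes 0.05 s, during which the arm holds its last target. There are 200 camera calls.

## Working session

There is one attempt and no reset: what is moved stays moved. The work goes in short steps, Python scripts to look and compute and a shell command to move; the robot and the scene stay as the last step left them, time stands still between calls to the robot, and variables do not carry over. Pictures are saved under pics/ and viewed, at most 14 in all, crops included, and the job is handed in when it is done.

```bash
ls; mkdir -p pics; python3 - <<'E'
from station import bot
import cv2
s=bot.observe();print(s)
for n in("top","scene"):
    f=bot.grab_frame(n);cv2.imwrite(f"pics/{n}0.png",f["frame"]);print(n,f["intrinsics"],f["rvec"],f["tvec"])
E
```

```text
pics
{'time': 0.0, 'qpos': array([ 5.92090758e+01,  7.13414499e+00,  9.46345233e+01, -4.57631500e-04,
        7.83533849e+01, -4.73287195e+00]), 'joint_vel': array([ 0.00519825,  0.01825854, -0.02438813, -0.08450323, -0.12704938,
        0.06135783]), 'tau': array([-1.56819668e-03, -4.17610502e+01, -3.59928632e+01,  7.72729330e-02,
        4.90239495e-02, -1.72201180e-04]), 'eef_pos': array([285.22586471, 583.34530149, 213.37518874]), 'tool_rot': array([-1.79878326e+02, -9.62415305e-03,  1.53942030e+02]), 'force': array([ 0.38372963, -0.58266359, -0.41038773]), 'moment': array([-0.00036454,  0.00729276, -0.01988367]), 'grasp_force': 0.0, 'finger_gap': 95.13839069207067}
top [[544.19200148   0.         318.44957428]
 [  0.         544.19200148 238.58835127]
 [  0.           0.           1.        ]] [ 2.1643383  -2.22356048  0.07359983] [   5.20362894  588.60387522 1313.93602282]
scene [[461.51021679   0.         320.834766  ]
 [  0.         461.51021679 243.54880333]
 [  0.           0.           1.        ]] [ 0.94144125  2.70361861 -0.77296704] [ 447.8571349  -289.4126786  1339.06485329]
```

View pics/top0.png

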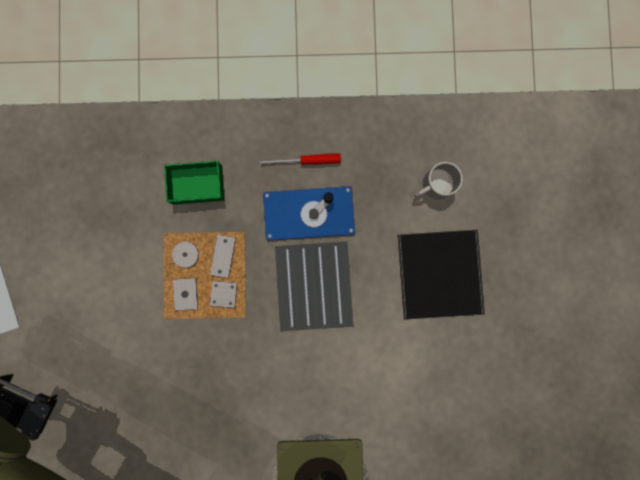

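View pics/scene0.png

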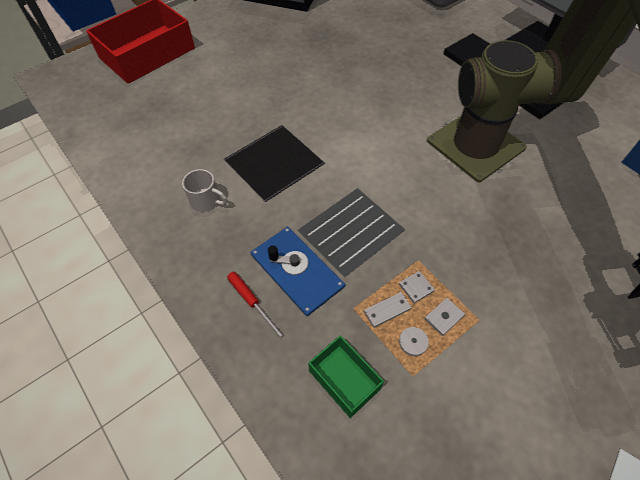

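The top view shows the cork mat on the left at (205,276), holding all four pieces: disc (185,254), long plate (222,257), short plate (185,294) and square plate (223,294). The bed is at (314,286), the done mat at (441,274), the crank hub at (314,213) and the knob at (328,199). The scene view shows the same layout from the far side.

```bash
cat > h.py <<'E'
import cv2, numpy as np
from station import bot
def cast(f,px,z):
    R=cv2.Rodrigues(np.array(f["rvec"],float))[0];t=np.array(f["tvec"],float).ravel()
    p=cv2.undistortPoints(np.float64(px).reshape(-1,1,2),np.float64(f["intrinsics"]),None).reshape(-1,2)
    d=np.c_[p,np.ones(len(p))]@R; c=-R.T@t
    return (c+d*((z-c[2])/d[:,2])[:,None])[:,:2]
def blobs(f,mask,z,amin):
    out=[]
    for c in cv2.findContours(mask,cv2.RETR_EXTERNAL,cv2.CHAIN_APPROX_NONE)[0]:
        w=cast(f,c,z).astype(np.float32)
        (x,y),(a,b),th=cv2.minAreaRect(w); ar=cv2.contourArea(w)
        if ar<amin: continue
        if a<b: a,b,th=b,a,th-90
        out.append((round(x),round(y),round(a),round(b),round((th+90)%180-90),round(ar/(a*b),2)))
    return sorted(out)
def steel(cam="top"):
    f=bot.grab_frame(cam);h=cv2.cvtColor(f["frame"],cv2.COLOR_BGR2HSV)
    m=((h[...,1]<30)&(h[...,2]>135)).astype(np.uint8)*255
    m=cv2.morphologyEx(m,cv2.MORPH_OPEN,np.ones((5,5)))
    return f,blobs(f,cv2.morphologyEx(m,cv2.MORPH_CLOSE,np.ones((5,5))),12,1200)
def pieces(cam="top"):
    return [b for b in steel(cam)[1] if 200<b[0]<560 and -420<b[1]<420]
def knob(cam):
    f=bot.grab_frame(cam);g=f["frame"].max(2);h=cv2.cvtColor(f["frame"],cv2.COLOR_BGR2HSV);return f,g,h
E
python3 - <<'E'
from h import *
for c in("top","scene"): print(c,pieces(c))
f=bot.grab_frame("top");h=cv2.cvtColor(f["frame"],cv2.COLOR_BGR2HSV)
for n,p in dict(disc=(180,250),long=(222,250),short=(180,300),sq=(223,294),bed=(295,300),stripe=(306,290),bench=(370,290),rub=(440,270)).items(): print(n,h[p[1],p[0]])
S,V,H=h[...,1],h[...,2],h[...,0]
blue=((H>100)&(H<125)&(S>120)).astype(np.uint8)*255
print("blue",blobs(f,cv2.morphologyEx(blue,cv2.MORPH_CLOSE,np.ones((25,25))),14,5000))
cork=((H>5)&(H<25)&(S>90)).astype(np.uint8)*255; cork[340:]=0
print("cork",blobs(f,cv2.morphologyEx(cork,cv2.MORPH_CLOSE,np.ones((25,25))),0,20000))
dark=((V<40)).astype(np.uint8)*255; dark[350:]=0;dark[:,:160]=0
dark=cv2.morphologyEx(dark,cv2.MORPH_CLOSE,np.ones((3,3)));print("black z51",blobs(f,dark,51,200))
bed=((V<85)&(S<60)).astype(np.uint8)*255;bed[:241]=0;bed[345:]=0;bed[:,:262]=0;bed[:,:375]
bed[:,380:]=0;print("bed",blobs(f,cv2.morphologyEx(cv2.morphologyEx(bed,cv2.MORPH_OPEN,np.ones((5,5))),cv2.MORPH_CLOSE,np.ones((9,9))),0,5000))
print("hub",cast(f,[(314,213)],39),"knobtop",cast(f,[(328,197)],71))
E
```

```text
top [(459, 226, 56, 54, -2, 0.75), (462, 318, 71, 52, 2, 0.92), (552, 226, 96, 42, -11, 0.82), (559, 318, 56, 56, 88, 0.81)]
scene [(464, 225, 58, 51, 45, 0.77), (465, 319, 73, 54, 3, 0.91), (556, 225, 97, 44, -11, 0.85)]
disc [ 13  20 156]
long [ 11  18 155]
short [ 13  20 154]
sq [ 13  20 153]
bed [45  8 67]
stripe [105  10 146]
bench [ 18  48 118]
rub [15 21 24]
blue [(653, 12, 217, 118, -88, 0.97)]
cork [(508, 274, 212, 202, -1, 0.98)]
black z51 [(494, -299, 198, 177, 2, 0.97), (685, -35, 22, 17, -2, 0.77), (710, 232, 108, 55, -38, 0.04), (734, 290, 118, 76, -86, 0.08)]
bed [(473, 4, 209, 181, 2, 0.97)]
hub [[649.41464529  -1.46189105]] knobtop [[683.01676165 -35.47933953]]
```

```bash
python3 - <<'E'
import cv2
a=cv2.imread("pics/top0.png")[180:250,255:365];b=cv2.imread("pics/scene0.png")[225:315,245:350]
a=cv2.resize(a,None,fx=5,fy=5,interpolation=2);b=cv2.resize(b,(0,0),fx=3,fy=3,interpolation=2)
import numpy as np
c=np.zeros((350+270,560,3),'uint8');c[:350,:550]=a;c[350:,:315]=b;cv2.imwrite("pics/cr.png",c[:600])
E
```

```text
(no output)
```

View pics/cr.png

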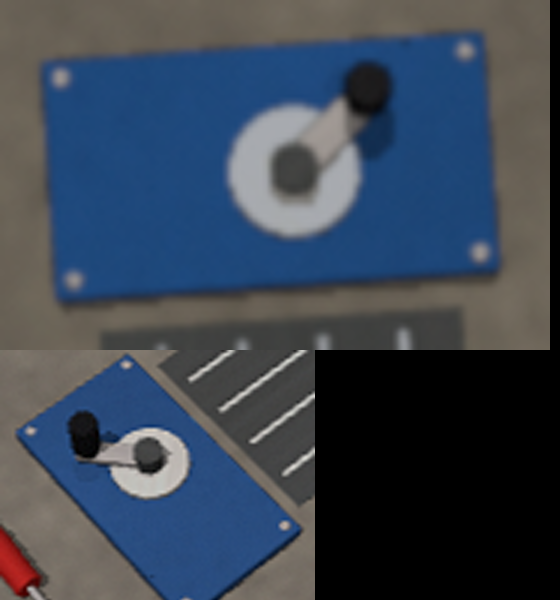

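The crop puts the knob top at about full-image pixel (328.6,197), giving world (683,-36), and the hub at (313.8,213.6), giving (649,-1). Starting the move toward the long plate.

```bash
python3 -m inch '0 0 3.75 0 0 -6.5 7; 0 0 3.75 0 0 -6.5 7; 0 0 3.75 0 0 -6.5 7; 0 0 3.75 0 0 -6.5 7; -2.24 -2.98 0 0 0 0 7; -2.24 -2.98 0 0 0 0 7; -2.24 -2.98 0 0 0 0 7; -2.24 -2.98 0 0 0 0 7' 20
python3 -m inch '-2.24 -2.98 0 0 0 0 7; -2.24 -2.98 0 0 0 0 7; -2.24 -2.98 0 0 0 0 7; -2.24 -2.98 0 0 0 0 7; -2.24 -2.98 0 0 0 5.5 7; -2.24 -2.98 0 0 0 5.5 7; 0 0 0 0 0 0 7; 0 0 0 0 0 0 7'
python3 -c "
from h import *
print(pieces('scene'));f=bot.grab_frame('wrist');cv2.imwrite('pics/w1.png',f['frame']);print(f['intrinsics'],f['tool_from_camera']);f=bot.grab_frame('top');print(cast(f,[(441,274)],0))"
```

```text
time: 0.92
eef_pos: [375.4, 463.3, 64.0]
tool_rot: [-180.0, -0.0, -180.0]
force: [0.3, 1.3, 0.4]
finger_gap: 70.3
grasp_force: 0.0
time: 1.58
eef_pos: [507.2, 282.2, 64.7]
tool_rot: [180.0, -0.0, 168.8]
force: [-0.5, 0.9, 0.5]
finger_gap: 69.8
grasp_force: 0.0
[(556, 225, 97, 44, -11, 0.86)]
[[371.64829954   0.         317.48079147]
 [  0.         371.64829954 238.82941018]
 [  0.           0.           1.        ]] [[-6.07882117e-04 -9.69018514e-01 -2.46987348e-01  6.93948401e+01]
 [ 9.99998775e-01 -9.45271661e-04  1.24745000e-03 -4.12531536e-01]
 [-1.44227229e-03 -2.46986287e-01  9.69017902e-01 -1.70105695e+02]
 [ 0.00000000e+00  0.00000000e+00  0.00000000e+00  1.00000000e+00]]
[[ 493.75892104 -311.444506  ]]
```

View pics/w1.png

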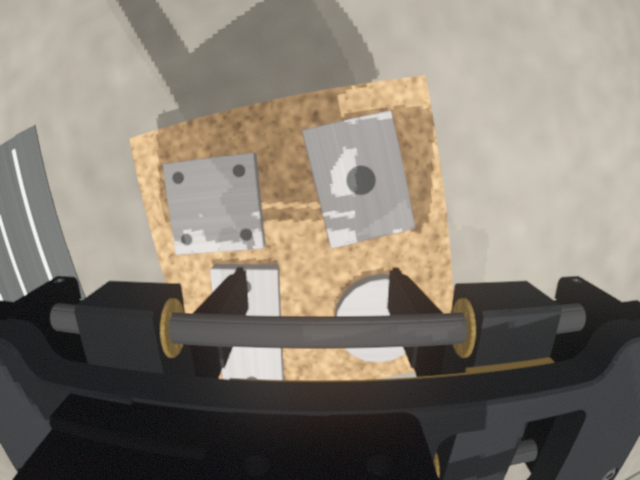

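The wrist view shows all four pieces undisturbed. The long plate is at (250,320), left of the fingers' midline, and the disc is at (375,320). I'll shift onto the long plate and grip it.

```bash
python3 -m inch '-2.84 -2.3 0 0 0 0 7; -2.84 -2.3 0 0 0 0 7; 0 0 3 0 0 0 7; 0 0 2.5 0 0 0 7; 0 0 0.5 0 0 0 7; 0 0 0 0 0 0 4; 0 0 0 0 0 0 4; 0 0 0 0 0 0 4' 20
python3 -m inch '0 0 0 0 0 -5.5 4; 0 0 0 0 0 -5.5 4'
```

```text
time: 2.4
eef_pos: [553.8, 228.9, 6.1]
tool_rot: [179.9, 0.1, 169.0]
force: [0.4, 0.7, 0.1]
finger_gap: 54.9
grasp_force: 0.0
time: 2.57
eef_pos: [553.6, 228.3, 6.2]
tool_rot: [180.0, 0.1, -179.7]
force: [-0.4, -1.0, -0.2]
finger_gap: 45.5
grasp_force: 19.6
```

```bash
python3 -m inch '0 0 0 0 0 0 4; .1 -1 0 0 0 0 4; .3 -2.3 0 0 0 0 4; .3 -2.3 0 0 0 0 4; .3 -2.3 0 0 0 0 4; .3 -2.3 0 0 0 0 4; .3 -2.3 0 0 0 0 4; .3 -2.3 0 0 0 0 4' 30
python3 -m inch '.3 -2.3 0 0 0 0 4; .3 -2.3 0 0 0 0 4; .3 -2.3 0 0 0 0 4; .3 -2.3 0 0 0 0 4; .3 -2.3 0 0 0 0 4; .2 -1.5 0 0 0 0 4; 0 -1 0 0 0 0 4; 0 0 0 0 0 0 4'
```

```text
time: 3.23
eef_pos: [524.7, 90.5, 5.2]
tool_rot: [178.7, -1.3, 179.9]
force: [-32.4, 40.2, 29.1]
finger_gap: 69.3
grasp_force: 37.5
time: 3.9
eef_pos: [517.3, -62.2, 5.4]
tool_rot: [-180.0, 0.1, 179.7]
force: [-0.2, 0.5, -0.2]
finger_gap: 40.1
grasp_force: 0.0
```

```bash
python3 -c "
from h import *
print(pieces('scene'),pieces('top'));f=bot.grab_frame('scene');cv2.imwrite('pics/s2.png',f['frame'])"
```

```text
[(464, 225, 58, 51, 45, 0.77), (465, 319, 73, 54, 2, 0.91)] [(459, 225, 56, 56, 88, 0.73), (462, 318, 71, 52, 2, 0.92), (559, 318, 56, 56, 88, 0.81)]
```

View pics/s2.png

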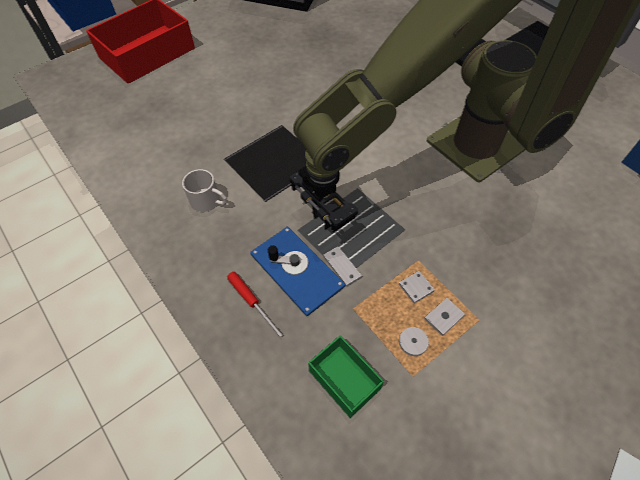

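The scene view shows the long plate slipped and turned across. It now lies at about (342,266), along y beside the housing.

```bash
sed -i 's/200<b\[0\]<560/200<b[0]<600/' h.py; python3 -c "
from h import *
print(pieces('scene'));f=bot.grab_frame('scene')
for p in [(321,250),(337,248),(361,277),(345,284)]: print(cast(f,[p],12).round(),f['frame'][p[1],p[0]])
print(cast(f,[(335,254),(350,276)],12).round())"
```

```text
[(464, 225, 58, 51, 45, 0.77), (465, 319, 73, 54, 3, 0.92), (562, 317, 63, 59, 47, 0.77), (563, 74, 98, 45, 85, 0.83)]
[[578.   9.]] [67 68 68]
[[543.  29.]] [154 156 163]
[[550. 127.]] [68 70 74]
[[591. 118.]] [97 81 78]
[[558.  40.]
 [568. 109.]]
```

```bash
python3 -m inch '-2.1 0 0 0 0 0 0; -2.1 0 0 0 0 0 0; 0 1.5 0 0 0 0 0; 0 1.5 0 0 0 0 0; 0 1.5 0 0 0 0 0;0 .5 0 0 0 0 0; 0 .5 0 0 0 0 0; 0 .5 0 0 0 0 0' 20
python3 -m inch '0 .7 0 0 0 0 0; 0 1 0 0 0 0 0; 0 1 0 0 0 0 0; 0 1 0 0 0 0 0; 0 1 0 0 0 0 0; 0 .8 0 0 0 0 0;0 .8 0 0 0 0 0; 0 .8 0 0 0 0 0'
python3 -c "
from h import *
print(pieces('scene'))"
```

```text
time: 4.82
eef_pos: [558.9, 0.2, 4.6]
tool_rot: [-180.0, -0.0, 180.0]
force: [0.6, 0.8, -0.4]
finger_gap: 0.4
grasp_force: 0.0
time: 5.48
eef_pos: [559.1, 71.3, 4.7]
tool_rot: [-180.0, -0.0, 180.0]
force: [0.2, -3.1, 1.2]
finger_gap: 0.4
grasp_force: 1.3
[(464, 225, 58, 51, 45, 0.77), (465, 319, 73, 54, 3, 0.92), (562, 317, 63, 59, 47, 0.77)]
```

```bash
python3 -m inch '0 -.5 -1 0 0 0 4; 0 0 -4 0 0 6.9 7; 0 0 0 0 0 6.9 7; 0 0 0 0 0 6.9 7; 0 0 0 0 0 6.9 7; 0 0 0 0 0 6.9 7; 0 0 0 0 0 6.9 7; 0 0 0 0 0 6.9 7'
python3 -m inch '0 0 0 0 0 6.9 7; 0 0 0 0 0 6.9 7; 0 0 0 0 0 6.9 7; 0 0 0 0 0 6.9 7; 0 0 0 0 0 6.9 7; 0 0 0 0 0 6.9 7; 0 0 0 0 0 0 7'
python3 -c "
from h import *
print(pieces('scene'),pieces('top'));f=bot.grab_frame('scene');cv2.imwrite('pics/s3.png',f['frame'])"
```

```text
time: 6.2
eef_pos: [559.2, 65.4, 55.5]
tool_rot: [180.0, -0.0, 131.3]
force: [-0.2, 0.8, 1.0]
finger_gap: 48.7
grasp_force: 0.0
time: 6.78
eef_pos: [559.3, 65.3, 55.4]
tool_rot: [180.0, -0.0, 90.1]
force: [-0.4, -0.1, 0.7]
finger_gap: 70.1
grasp_force: 0.0
[(464, 225, 58, 51, 45, 0.77), (465, 319, 73, 54, 3, 0.92), (559, 137, 81, 45, -89, 0.84), (562, 317, 63, 59, 47, 0.77)] [(459, 225, 56, 56, 88, 0.74), (462, 318, 71, 52, 2, 0.92), (559, 318, 57, 56, -1, 0.81)]
```

View pics/s3.png

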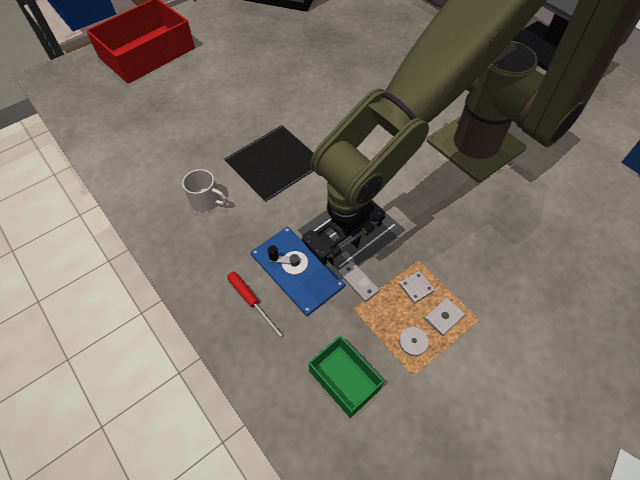

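The scene view shows the plate at (357,280), clear of the housing on its mat-side end. Gripping it near that end.

```bash
python3 -m inch '2.6 0 0 0 0 0 7; 2.6 0 0 0 0 0 7; 2.5 0 0 0 0 0 7; 0 0 2.5 0 0 0 7; 0 0 2 0 0 0 7; 0 0 .5 0 0 0 7; 0 0 0 0 0 0 4; 0 0 0 0 0 0 4' 40
python3 -m inch '0 0 0 0 0 0 4; 0 0 0 0 0 0 4; 0 0 0 0 0 0 4; 0 0 0 0 0 0 4; 0 0 0 0 0 0 4; 0 0 0 0 0 0 4'
python3 -m inch '-.7 -.7 0 0 0 0 4; -1.4 -1.4 0 0 0 0 4; -1.4 -1.4 0 0 0 0 4; -1.4 -1.4 0 0 0 0 4; -1.4 -1.4 0 0 0 0 4; -1.4 -1.4 0 0 0 0 4; -.5 -.2 0 0 0 0 4; 0 0 0 0 0 0 4'
```

```text
time: 7.6
eef_pos: [558.9, 142.4, 5.0]
tool_rot: [-180.0, -0.0, 90.3]
force: [0.5, -0.1, -0.2]
finger_gap: 61.8
grasp_force: 0.0
time: 8.1
eef_pos: [559.3, 142.6, 6.1]
tool_rot: [179.9, -0.0, 90.2]
force: [-2.4, -1.2, 6.8]
finger_gap: 44.6
grasp_force: 40.0
time: 8.77
eef_pos: [480.0, 59.2, 6.0]
tool_rot: [179.9, 0.0, 90.2]
force: [-3.7, -1.2, 9.0]
finger_gap: 44.5
grasp_force: 40.0
```

```bash
python3 -m inch '0 0 0 0 0 -4 4; 0 0 0 0 0 -6 4; 0 0 0 0 0 -7 4; 0 0 0 0 0 -7 4; 0 0 0 0 0 -7 4; 0 0 0 0 0 -7 4; 0 0 0 0 0 -7 4; 0 0 0 0 0 -7 4'
python3 -m inch '0 0 0 0 0 -7 4; 0 0 0 0 0 -7 4; 0 0 0 0 0 -7 4; 0 0 0 0 0 -7 4; 0 0 0 0 0 -6 4; 0 0 0 0 0 -4 4; 0 0 0 0 0 0 4'
python3 -m inch '-.4 -1 0 0 0 0 4; -.4 -1.5 0 0 0 0 4; -.4 -1.5 0 0 0 0 4; -.4 -1.5 0 0 0 0 4; -.4 -1.5 0 0 0 0 4; -.4 -1.5 0 0 0 0 4; -.2 -1.3 0 0 0 0 4; 0 0 0 0 0 0 4'
python3 -c "
from h import *
print(pieces('scene'))"
```

```text
time: 9.43
eef_pos: [481.6, 59.6, 6.0]
tool_rot: [179.9, 0.2, 142.6]
force: [0.6, -2.2, 4.8]
finger_gap: 44.6
grasp_force: 40.0
time: 10.02
eef_pos: [481.8, 59.9, 6.0]
tool_rot: [-180.0, 0.2, -179.7]
force: [1.8, -1.2, 6.3]
finger_gap: 44.4
grasp_force: 40.0
time: 10.68
eef_pos: [507.9, -39.3, 6.0]
tool_rot: [-180.0, 0.1, -179.9]
force: [-0.7, -1.7, 6.7]
finger_gap: 44.6
grasp_force: 40.0
[(464, 225, 58, 51, 45, 0.77), (465, 319, 73, 54, 3, 0.91), (541, -38, 64, 44, 0, 0.75), (562, 317, 63, 59, 47, 0.77)]
```

```bash
python3 -m inch '.4 0 0 0 0 0 4; 0 0 0 0 0 0 6.3; 0 0 0 0 0 0 6.3; 0 0 0 0 0 0 6.3; 0 0 0 0 0 0 6.3; 0 0 -2 0 0 0 6.3; 0 0 -3 0 0 0 6.3;.6 3.8 0 0 0 0 8'
python3 -m inch '.6 3.8 0 0 0 0 8; .6 3.8 0 0 0 0 8; .6 3.8 0 0 0 0 8; .6 3.8 0 0 0 0 8; .6 3.8 0 0 0 0 8; .6 3.7 0 0 0 0 8; 0 0 0 0 0 0 8'
python3 -c "
from h import *
print(pieces('top'))"
```

```text
time: 11.4
eef_pos: [500.9, -3.2, 59.9]
tool_rot: [-179.8, 0.5, 179.9]
force: [2.0, 0.6, 1.1]
finger_gap: 65.9
grasp_force: 0.0
time: 11.98
eef_pos: [457.5, 232.2, 54.4]
tool_rot: [179.9, -0.1, -179.4]
force: [0.7, -0.8, 0.9]
finger_gap: 79.8
grasp_force: 0.0
[(518, -35, 98, 47, 1, 0.89), (559, 318, 57, 56, -1, 0.81)]
```

```bash
python3 -m inch '-.3 -.4 2.5 0 0 0 8; 0 0 2 0 0 0 8; 0 0 .4 0 0 0 8; 0 0 0 0 0 0 5.5; 0 0 0 0 0 0 5.5; 0 0 0 0 0 0 5.5; 0 0 0 0 0 0 5.5; 0 0 0 0 0 0 5.5' 40
python3 -m inch '0 0 0 0 0 0 5.5; 0 0 0 0 0 0 5.5; 0 0 0 0 0 0 5.5;0 0 0 0 0 0 5.5'
```

```text
time: 12.7
eef_pos: [463.4, 223.3, 6.9]
tool_rot: [180.0, 0.1, -179.8]
force: [0.2, -0.5, -0.1]
finger_gap: 60.9
grasp_force: 38.6
time: 13.03
eef_pos: [463.5, 223.3, 6.9]
tool_rot: [180.0, 0.1, -179.7]
force: [0.1, -2.3, 5.8]
finger_gap: 60.6
grasp_force: 38.6
```

Gripped (gap 60.6). Sliding from (463.5,223) to (425,-38): (+3.85, -26.1) cm.

```bash
python3 -m inch '.3 -1 0 0 0 0 5.5; .3 -2 0 0 0 0 5.5; .3 -2 0 0 0 0 5.5; .3 -2 0 0 0 0 5.5; .3 -2 0 0 0 0 5.5; .3 -2 0 0 0 0 5.5; .3 -2 0 0 0 0 5.5; .3 -2 0 0 0 0 5.5'
python3 -m inch '.3 -2 0 0 0 0 5.5; .3 -2 0 0 0 0 5.5; .3 -2 0 0 0 0 5.5; .3 -2 0 0 0 0 5.5; .2 -2 0 0 0 0 5.5; 0 -1.1 0 0 0 0 5.5; 0 0 0 0 0 0 5.5; 0 0 0 0 0 0 5.5'
```

```text
time: 13.7
eef_pos: [439.9, 72.9, 6.9]
tool_rot: [179.9, 0.2, -179.8]
force: [1.2, 4.3, 5.9]
finger_gap: 60.7
grasp_force: 38.7
time: 14.37
eef_pos: [426.1, -40.0, 6.9]
tool_rot: [-179.9, 0.1, -179.8]
force: [-1.2, -5.4, 7.3]
finger_gap: 60.4
grasp_force: 38.7
```

```bash
python3 -m inch '0 0 0 0 0 0 7.5; 0 0 0 0 0 0 7.5; 0 0 0 0 0 0 7.5; 0 0 0 0 0 0 7.5; 0 0 -2 0 0 0 7.5; 0 0 -3 0 0 0 7.5; -1.34 3.58 0 0 0 0 8.5; -1.34 3.58 0 0 0 0 8.5'
python3 -m inch '-1.34 3.58 0 0 0 0 8.5; -1.34 3.58 0 0 0 0 8.5; -1.34 3.58 0 0 0 0 8.5; -1.34 3.58 0 0 0 0 8.5; -1.34 3.58 0 0 0 0 8.5; -1.34 3.58 0 0 0 0 8.5; -1.34 3.58 0 0 0 0 8.5; -1.34 3.58 0 0 0 0 8.5'
python3 -m inch '0 0 0 0 0 0 8.5; 0 0 0 0 0 0 8.5'
python3 -c "
from h import *
print(pieces('top'),pieces('scene'))"
```

```text
time: 15.03
eef_pos: [453.7, 33.5, 57.8]
tool_rot: [-180.0, 0.3, 180.0]
force: [0.2, 0.5, -0.4]
finger_gap: 82.1
grasp_force: 0.0
time: 15.7
eef_pos: [557.5, 322.6, 54.7]
tool_rot: [-180.0, -0.1, -179.7]
force: [0.1, -0.9, 0.7]
finger_gap: 85.3
grasp_force: 0.0
time: 15.87
eef_pos: [557.4, 322.2, 54.6]
tool_rot: [-180.0, -0.1, -179.6]
force: [-0.1, -1.0, -0.2]
finger_gap: 84.9
grasp_force: 0.0
[(423, -38, 58, 56, -2, 0.75), (518, -35, 98, 48, 0, 0.9)] [(424, -39, 55, 49, 41, 0.81), (520, -38, 99, 44, -1, 0.81), (568, 317, 61, 50, 89, 0.78)]
```

```bash
python3 -m inch '-.3 -.4 2.5 0 0 0 8.5; 0 0 2 0 0 0 8.5; 0 0 .3 0 0 0 8.5; 0 0 0 0 0 0 5.5; 0 0 0 0 0 0 5.5; 0 0 0 0 0 0 5.5; 0 0 0 0 0 0 5.5; 0 0 0 0 0 0 5.5' 40
python3 -m inch '0 0 0 0 0 0 5.5; 0 0 0 0 0 0 5.5; 0 0 0 0 0 0 5.5;0 0 0 0 0 0 5.5'
python3 -m inch '.3 -1 0 0 0 0 5.5; .3 -2 0 0 0 0 5.5; .3 -2 0 0 0 0 5.5; .3 -2 0 0 0 0 5.5; .3 -2 0 0 0 0 5.5; .3 -2 0 0 0 0 5.5; .3 -2 0 0 0 0 5.5; .3 -2 0 0 0 0 5.5'
```

```text
time: 16.63
eef_pos: [562.0, 316.9, 9.5]
tool_rot: [180.0, 0.1, -179.8]
force: [-0.4, -0.3, 3.0]
finger_gap: 62.1
grasp_force: 40.0
time: 16.97
eef_pos: [562.1, 316.9, 9.4]
tool_rot: [180.0, 0.1, -179.8]
force: [-0.7, -1.8, 6.3]
finger_gap: 62.2
grasp_force: 40.0
time: 17.63
eef_pos: [538.9, 166.8, 9.4]
tool_rot: [179.8, 0.2, -179.8]
force: [1.4, 3.9, 5.4]
finger_gap: 62.4
grasp_force: 40.0
```

```bash
python3 -m inch '.3 -2 0 0 0 0 5.5; .3 -2 0 0 0 0 5.5; .3 -2 0 0 0 0 5.5; .3 -2 0 0 0 0 5.5; .3 -2 0 0 0 0 5.5; .3 -1.2 0 0 0 0 5.5; 0 -.4 0 0 0 0 5.5; 0 0 0 0 0 0 5.5'
python3 -m inch '0 0 0 0 0 0 7.2; 0 0 0 0 0 0 7.2; 0 0 0 0 0 0 7.2; 0 0 0 0 0 0 7.2; 0 0 -2 0 0 0 7.2; 0 0 -3 0 0 0 7.5; .7 3.5 0 0 0 0 8; .7 3.5 0 0 0 0 8'
python3 -m inch '.7 3.5 0 0 0 0 8; .7 3.5 0 0 0 0 8; .7 3.5 0 0 0 0 8; .7 3.5 0 0 0 0 8; .7 3.5 0 0 0 0 8; .7 3 0 0 0 0 8; 0 0 0 0 0 0 8; 0 0 0 0 0 0 8'
python3 -c "
from h import *
print(pieces('top'),pieces('scene'))"
```

```text
time: 18.3
eef_pos: [521.1, 49.5, 9.4]
tool_rot: [180.0, 0.2, -179.9]
force: [-0.1, -1.3, 7.0]
finger_gap: 62.0
grasp_force: 40.0
time: 18.97
eef_pos: [507.6, 120.4, 59.9]
tool_rot: [180.0, 0.3, -180.0]
force: [0.5, -0.4, 0.4]
finger_gap: 78.9
grasp_force: 0.0
time: 19.63
eef_pos: [462.0, 326.2, 57.0]
tool_rot: [-179.9, -0.0, -179.6]
force: [-0.5, -0.2, 0.4]
finger_gap: 79.8
grasp_force: 0.0
[(422, -38, 56, 56, 88, 0.77), (518, -35, 98, 47, 1, 0.89), (518, 51, 59, 59, 88, 0.82)] [(424, -39, 55, 49, 41, 0.8), (475, 319, 54, 53, -89, 0.76), (520, -38, 99, 44, -1, 0.81), (521, 51, 58, 57, 52, 0.84)]
```

```bash
python3 -m inch '-.15 -.75 2.5 0 0 0 8; 0 0 2 0 0 0 8; 0 0 .6 0 0 0 8; 0 0 0 0 0 0 5; 0 0 0 0 0 0 5; 0 0 0 0 0 0 5; 0 0 0 0 0 0 5; 0 0 0 0 0 0 5' 40
python3 -m inch '0 0 0 0 0 0 5; 0 0 0 0 0 0 5; 0 0 0 0 0 0 5;0 0 0 0 0 0 5'
python3 -m inch '.3 -1 0 0 0 0 5; .3 -2 0 0 0 0 5; .3 -2 0 0 0 0 5; .3 -2 0 0 0 0 5; .3 -2 0 0 0 0 5; .3 -2 0 0 0 0 5; .3 -2 0 0 0 0 5; .3 -2 0 0 0 0 5'
```

```text
time: 20.4
eef_pos: [465.5, 318.1, 8.2]
tool_rot: [179.9, 0.1, -179.8]
force: [-0.4, -1.0, 1.0]
finger_gap: 54.2
grasp_force: 39.7
time: 20.73
eef_pos: [465.5, 318.2, 8.1]
tool_rot: [180.0, 0.1, -179.8]
force: [-0.8, -2.3, 6.1]
finger_gap: 54.4
grasp_force: 39.7
time: 21.4
eef_pos: [442.2, 167.8, 8.1]
tool_rot: [179.8, 0.2, -179.8]
force: [0.4, 4.5, 5.0]
finger_gap: 54.2
grasp_force: 39.8
```

```bash
python3 -m inch '.3 -2 0 0 0 0 5; .3 -2 0 0 0 0 5; .3 -2 0 0 0 0 5; .3 -2 0 0 0 0 5; .3 -2 0 0 0 0 5; .2 -1.4 0 0 0 0 5; 0 -.4 0 0 0 0 5; 0 0 0 0 0 0 5'
python3 -m inch '0 0 0 0 0 0 6.8; 0 0 0 0 0 0 6.8; 0 0 0 0 0 0 6.8; 0 0 0 0 0 0 6.8; 0 0 -2 0 0 0 6.8; 0 0 -3.5 0 0 0 6.8; 0 0 -4 0 0 0 6; 2 3 -2 0 0 0 5'
python3 -m inch '3 4 0 0 0 0 5; 3 4 0 0 0 0 5; 3 4 0 0 0 0 5; 0 4 0 0 0 0 5;0 0 0 0 0 0 5'
python3 -c "
from h import *
print(pieces('top'),pieces('scene'));f=bot.grab_frame('scene');cv2.imwrite('pics/s4.png',f['frame']);f=bot.grab_frame('top');cv2.imwrite('pics/t4.png',f['frame'])"
```

```text
time: 22.07
eef_pos: [425.4, 48.7, 8.1]
tool_rot: [180.0, 0.1, -179.9]
force: [-1.4, -1.0, 7.6]
finger_gap: 54.3
grasp_force: 39.7
time: 22.73
eef_pos: [408.3, 77.4, 126.5]
tool_rot: [-179.9, 0.4, 180.0]
force: [0.9, 1.4, 1.7]
finger_gap: 59.9
grasp_force: 0.0
time: 23.15
eef_pos: [326.7, 224.0, 121.7]
tool_rot: [179.8, 0.0, -179.3]
force: [0.2, 0.1, 0.5]
finger_gap: 50.1
grasp_force: 0.0
[(422, -38, 56, 56, 88, 0.76), (423, 49, 73, 56, 2, 0.9), (518, -35, 97, 47, 1, 0.89), (518, 51, 59, 59, 88, 0.8)] [(424, 50, 75, 54, 2, 0.88), (425, -38, 51, 49, 41, 0.84), (520, -38, 99, 44, -1, 0.81), (521, 51, 58, 57, 52, 0.84)]
```

View pics/t4.png

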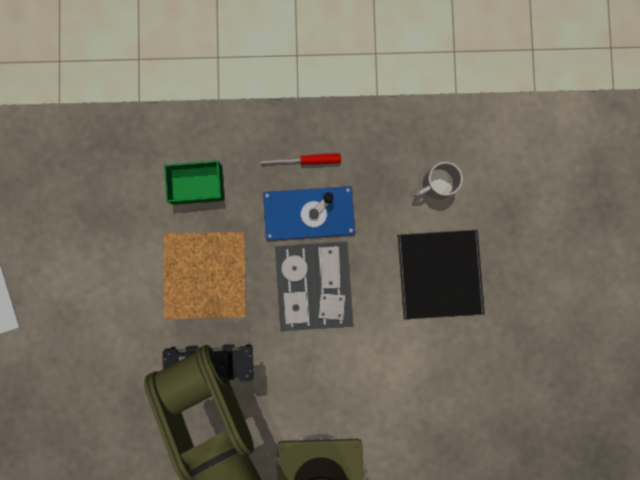

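The top view shows all four pieces inside the bed, between columns 284–345 and rows 248–325. The crank is untouched, with the knob still at (328,198). Next, the crank.

```bash
python3 -m inch '-3.6 -2.6 0 0 0 0 5; -3.6 -2.6 0 0 0 0 5; -3.6 -2.6 0 0 0 0 5; -3.6 -2.6 0 0 0 0 5; -3.6 -2.6 0 0 0 0 5; -3.6 -2.6 0 0 0 0 5; -3.6 -2.6 0 0 0 0 5; -3.6 -2.6 0 0 0 0 5' 15
python3 -m inch '-3.6 -2.6 0 0 0 0 5; -3.3 -2.6 0 0 0 0 5; 0 0 0 0 0 0 5; 0 0 0 0 0 0 5'
python3 -c "
from h import *
f=bot.grab_frame('scene')
print('knobtop',cast(f,[(272.5,246)],71),'hub',cast(f,[(294.7,257)],39))
f=bot.grab_frame('wrist');cv2.imwrite('pics/w5.png',f['frame'])"
```

```text
time: 24.02
eef_pos: [601.1, 20.8, 121.0]
tool_rot: [-180.0, -0.1, 180.0]
force: [0.3, 1.0, 1.1]
finger_gap: 49.7
grasp_force: 0.0
time: 24.35
eef_pos: [667.0, -28.8, 120.2]
tool_rot: [180.0, -0.1, 179.9]
force: [-0.5, 0.2, -0.4]
finger_gap: 50.2
grasp_force: 0.0
knobtop [[681.21998445 -41.5253608 ]] hub [[648.61555415  -1.51981751]]
```

View pics/w5.png

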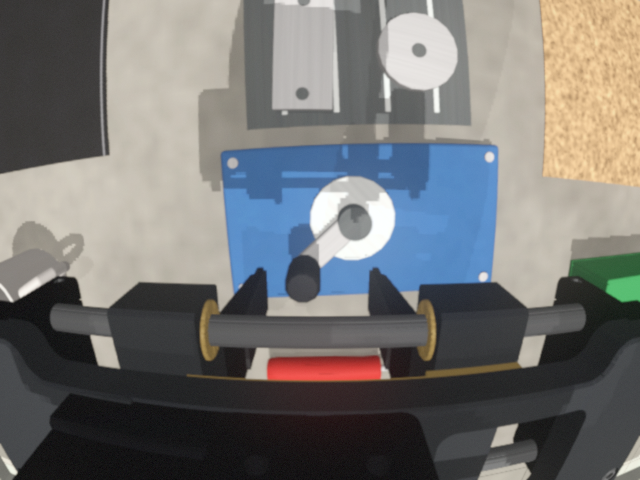

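The wrist view shows the knob top at about (306,290), slightly left of and short of the midline, and the hub top at (355,220). Casting these rays.

```bash
python3 - <<'E'
from h import *
from scipy.spatial.transform import Rotation as Ro
s=bot.observe();f=bot.grab_frame("wrist");K=np.float64(f["intrinsics"]);T=np.float64(f["tool_from_camera"])
R=Ro.from_euler('xyz',s["tool_rot"],degrees=True).as_matrix()
for n,p,z in(("knobtop",(306,266),71),("knobbot",(302,292),31),("hubtop",(355,220),39)):
    d=np.array(p)-K[:2,2];r=np.hypot(*d);t=r/K[0,0];v=np.r_[d/r*np.sin(t),np.cos(t)]
    c=R@T[:3,3]+s["eef_pos"];v=R@T[:3,:3]@v;print(n,(c+v*(z-c[2])/v[2]).round(1))
print(s["eef_pos"])
E
```

```text
knobtop [669.7 -33.5  71. ]
knobbot [703.7 -37.9  31. ]
hubtop [ 6.468e+02 -3.000e-01  3.900e+01]
[665.61851432 -26.25780612 120.83027041]
```

```bash
python3 -m inch '-1.7 -.95 0 0 0 0 5; 0 0 2.5 0 0 0 5; 0 0 2.5 0 0 0 5; 0 0 2.7 0 0 0 5; 0 0 0 0 0 0 5; 0 0 0 0 0 0 1.5; 0 0 0 0 0 0 1.5; 0 0 0 0 0 0 1.5' 12
python3 -m inch '0 0 0 0 0 0 1.5; 0 0 0 0 0 0 1.5; 0 0 0 0 0 0 1.5; 0 0 0 0 0 0 1.5; 0 0 0 0 0 0 1.5'
```

```text
time: 25.17
eef_pos: [685.1, -34.1, 47.6]
tool_rot: [-180.0, 0.2, -179.7]
force: [0.0, 0.2, 0.6]
finger_gap: 35.3
grasp_force: 0.0
time: 25.58
eef_pos: [685.5, -35.1, 47.4]
tool_rot: [-179.9, 0.2, -179.8]
force: [0.1, -2.8, 6.3]
finger_gap: 23.6
grasp_force: 12.0
```

Knob gripped. Starting the clockwise circle (24 rows of 15° per turn).

```bash
python3 -m inch '1.035 -.794 0 0 0 0 1.5; 1.206 -.499 0 0 0 0 1.5; 1.294 -.17 0 0 0 0 1.5; 1.294 .17 0 0 0 0 1.5; 1.206 .499 0 0 0 0 1.5; 1.035 .794 0 0 0 0 1.5; .794 1.035 0 0 0 0 1.5; .499 1.206 0 0 0 0 1.5' 12
python3 -m inch '.17 1.294 0 0 0 0 1.5; -.17 1.294 0 0 0 0 1.5; -.499 1.206 0 0 0 0 1.5; -.794 1.035 0 0 0 0 1.5; -1.035 .794 0 0 0 0 1.5; -1.206 .499 0 0 0 0 1.5; -1.294 .17 0 0 0 0 1.5; -1.294 -.17 0 0 0 0 1.5'
python3 -m inch '-1.206 -.499 0 0 0 0 1.5; -1.035 -.794 0 0 0 0 1.5; -.794 -1.035 0 0 0 0 1.5; -.499 -1.206 0 0 0 0 1.5; -.17 -1.294 0 0 0 0 1.5; .17 -1.294 0 0 0 0 1.5; .499 -1.206 0 0 0 0 1.5; .794 -1.035 0 0 0 0 1.5'
python3 -m inch '0 0 0 0 0 0 1.5; 0 0 0 0 0 0 1.5;0 0 0 0 0 0 1.5'
python3 -c "
from h import *
print(pieces('scene'));f=bot.grab_frame('scene');cv2.imwrite('pics/s6.png',cv2.resize(f['frame'][200:330,220:400],None,fx=4,fy=4))"
```

```text
time: 26.25
eef_pos: [600.1, -14.1, 47.3]
tool_rot: [-179.8, 0.1, -179.8]
force: [-1.5, -3.7, 8.7]
finger_gap: 23.8
grasp_force: 12.0
time: 26.92
eef_pos: [661.9, 47.2, 47.1]
tool_rot: [-179.7, 0.0, -179.7]
force: [-6.4, -10.8, 10.3]
finger_gap: 23.7
grasp_force: 12.0
time: 27.58
eef_pos: [686.5, -34.0, 47.4]
tool_rot: [179.9, 0.4, -179.8]
force: [2.9, 2.1, 4.9]
finger_gap: 23.7
grasp_force: 12.0
time: 27.83
eef_pos: [685.1, -35.5, 47.3]
tool_rot: [-179.9, 0.2, -179.8]
force: [-0.8, -3.6, 6.9]
finger_gap: 23.7
grasp_force: 12.0
[(424, 51, 74, 53, 5, 0.82), (501, -37, 61, 44, -1, 0.8), (521, 51, 58, 57, 52, 0.82)]
```

View pics/s6.png

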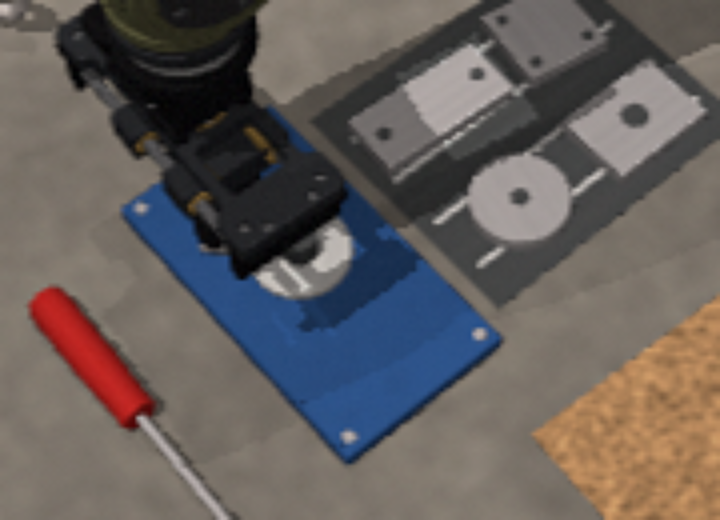

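The crop shows the gripper still on the knob after turn 1, at the start position, and the pieces still on the bed. Two more turns.

```bash
python3 -m inch '1.035 -.794 0 0 0 0 1.5; 1.206 -.499 0 0 0 0 1.5; 1.294 -.17 0 0 0 0 1.5; 1.294 .17 0 0 0 0 1.5; 1.206 .499 0 0 0 0 1.5; 1.035 .794 0 0 0 0 1.5; .794 1.035 0 0 0 0 1.5; .499 1.206 0 0 0 0 1.5' 12
python3 -m inch '.17 1.294 0 0 0 0 1.5; -.17 1.294 0 0 0 0 1.5; -.499 1.206 0 0 0 0 1.5; -.794 1.035 0 0 0 0 1.5; -1.035 .794 0 0 0 0 1.5; -1.206 .499 0 0 0 0 1.5; -1.294 .17 0 0 0 0 1.5; -1.294 -.17 0 0 0 0 1.5'
python3 -m inch '-1.206 -.499 0 0 0 0 1.5; -1.035 -.794 0 0 0 0 1.5; -.794 -1.035 0 0 0 0 1.5; -.499 -1.206 0 0 0 0 1.5; -.17 -1.294 0 0 0 0 1.5; .17 -1.294 0 0 0 0 1.5; .499 -1.206 0 0 0 0 1.5; .794 -1.035 0 0 0 0 1.5'
python3 -m inch '0 0 0 0 0 0 1.5; 0 0 0 0 0 0 1.5;0 0 0 0 0 0 1.5'
```

```text
time: 28.6
eef_pos: [600.0, -14.1, 47.2]
tool_rot: [-179.8, 0.1, -179.8]
force: [-1.5, -4.3, 9.0]
finger_gap: 23.8
grasp_force: 12.0
time: 29.27
eef_pos: [661.7, 47.2, 47.0]
tool_rot: [-179.7, -0.0, -179.7]
force: [-6.1, -9.8, 11.5]
finger_gap: 23.4
grasp_force: 12.0
time: 29.93
eef_pos: [686.4, -34.2, 47.3]
tool_rot: [179.9, 0.4, -179.8]
force: [3.6, 2.1, 4.2]
finger_gap: 23.6
grasp_force: 12.0
time: 30.18
eef_pos: [685.1, -35.5, 47.3]
tool_rot: [-179.9, 0.2, -179.8]
force: [0.2, -3.1, 7.7]
finger_gap: 23.9
grasp_force: 12.0
```

```bash
python3 -m inch '1.035 -.794 0 0 0 0 1.5; 1.206 -.499 0 0 0 0 1.5; 1.294 -.17 0 0 0 0 1.5; 1.294 .17 0 0 0 0 1.5; 1.206 .499 0 0 0 0 1.5; 1.035 .794 0 0 0 0 1.5; .794 1.035 0 0 0 0 1.5; .499 1.206 0 0 0 0 1.5' 12
python3 -m inch '.17 1.294 0 0 0 0 1.5; -.17 1.294 0 0 0 0 1.5; -.499 1.206 0 0 0 0 1.5; -.794 1.035 0 0 0 0 1.5; -1.035 .794 0 0 0 0 1.5; -1.206 .499 0 0 0 0 1.5; -1.294 .17 0 0 0 0 1.5; -1.294 -.17 0 0 0 0 1.5'
python3 -m inch '-1.206 -.499 0 0 0 0 1.5; -1.035 -.794 0 0 0 0 1.5; -.794 -1.035 0 0 0 0 1.5; -.499 -1.206 0 0 0 0 1.5; -.17 -1.294 0 0 0 0 1.5; .17 -1.294 0 0 0 0 1.5; .499 -1.206 0 0 0 0 1.5; .794 -1.035 0 0 0 0 1.5'
python3 -m inch '0 0 0 0 0 0 1.5; 0 0 0 0 0 0 1.5;0 0 0 0 0 0 1.5; 0 0 0 0 0 0 5; 0 0 0 0 0 0 5; 0 0 0 0 0 0 5; 0 0 0 0 0 0 5; 0 0 0 0 0 0 5'
python3 -m inch '0 0 -2 0 0 0 5; 0 0 -3 0 0 0 5; 0 0 -2 0 0 0 5; 0 0 0 0 0 0 5'
```

```text
time: 30.85
eef_pos: [600.1, -14.0, 47.2]
tool_rot: [-179.8, 0.1, -179.8]
force: [-1.0, -3.7, 8.6]
finger_gap: 23.5
grasp_force: 12.0
time: 31.52
eef_pos: [661.7, 47.3, 47.0]
tool_rot: [-179.7, -0.0, -179.7]
force: [-5.5, -10.2, 10.6]
finger_gap: 23.6
grasp_force: 12.0
time: 32.18
eef_pos: [686.4, -34.2, 47.3]
tool_rot: [179.9, 0.4, -179.8]
force: [3.2, 2.2, 4.1]
finger_gap: 23.5
grasp_force: 12.0
time: 32.85
eef_pos: [683.0, -33.9, 43.8]
tool_rot: [180.0, -0.1, -179.7]
force: [-0.0, 1.0, -0.6]
finger_gap: 48.6
grasp_force: 0.0
time: 33.18
eef_pos: [686.9, -34.4, 120.5]
tool_rot: [-179.9, 0.5, -179.7]
force: [1.0, -0.8, 0.8]
finger_gap: 50.1
grasp_force: 0.0
```

```bash
python3 -m inch '3.4 0 0 0 0 0 6.5; 3.4 0 0 0 0 0 6.5; 3.4 0 0 0 0 0 6.5; 3.4 0 0 0 0 0 6.5; 3.1 0 0 0 0 0 6.5; 0 0 2 0 0 0 6.5; 0 0 2 0 0 0 6.5; 0 0 1.5 0 0 0 6.5'
python3 -c "
from h import *
print(pieces('scene'));print(bot.observe()['eef_pos'])
f=bot.grab_frame('scene');cv2.imwrite('pics/s7.png',cv2.resize(f['frame'][200:330,220:400],None,fx=4,fy=4))
a=cv2.imread('pics/scene0.png');d=cv2.absdiff(a,f['frame']).max(2)[237:290,258:312];print('crank diff',(d>40).sum())
f=bot.grab_frame('top');V=f['frame'].max(2);m=(V<45).astype(np.uint8)*255;m[:220]=0;m[330:]=0;m[:,:390]=0;m[:,500:]=0
print('done',blobs(f,cv2.morphologyEx(m,cv2.MORPH_CLOSE,np.ones((9,9))),0,5000))"
```

```text
time: 33.85
eef_pos: [515.0, -34.6, 57.7]
tool_rot: [180.0, -0.1, -179.8]
force: [-0.5, -0.2, -0.4]
finger_gap: 65.0
grasp_force: 0.0
[(424, 50, 74, 53, 3, 0.56), (521, 51, 58, 57, 51, 0.74), (534, -38, 72, 44, -1, 0.76)]
[512.88668619 -34.227326    54.39865953]
crank diff 61
done [(494, -311, 206, 187, 2, 0.97)]
```

View pics/s7.png

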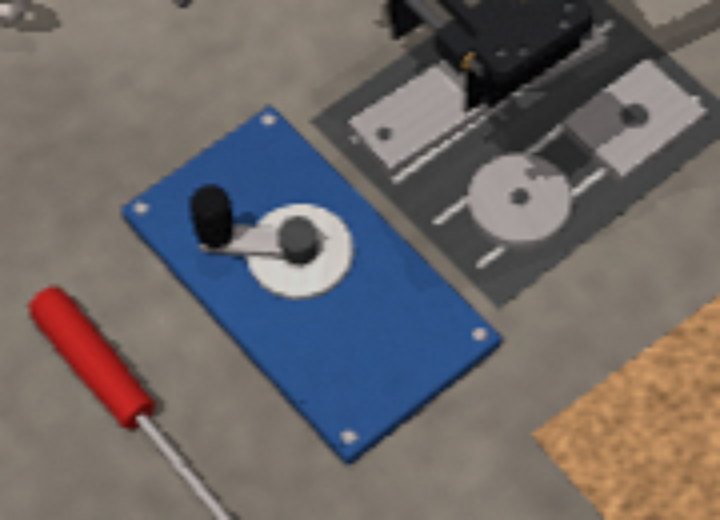

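The crop shows the crank back at its start pose: knob at (211,213) in the crop, which is scene (272.7,253), matching the first picture. Moving on to the long plate.

```bash
python3 -m inch '-.6 -.25 2.5 0 0 0 6.5; 0 0 2 0 0 0 6.5; 0 0 .5 0 0 0 6.5; 0 0 0 0 0 0 4; 0 0 0 0 0 0 4; 0 0 0 0 0 0 4; 0 0 0 0 0 0 4; 0 0 0 0 0 0 4' 40
python3 -m inch '0 0 0 0 0 0 4; 0 0 0 0 0 0 4; 0 0 0 0 0 0 4;0 0 0 0 0 0 4'
python3 -c "
from h import *
def kb(a):
    m=(a.max(2)<50).astype(np.uint8);m[:238]=0;m[270:]=0;m[:,:262]=0;m[:,282:]=0;t=cv2.moments(m,True);return t['m10']/t['m00'],t['m01']/t['m00'],t['m00']
f=bot.grab_frame('scene');print(kb(cv2.imread('pics/scene0.png')),kb(f['frame']))"
```

```text
time: 34.67
eef_pos: [524.4, -36.8, 12.1]
tool_rot: [179.9, 0.2, -179.8]
force: [-3.9, 8.1, 15.5]
finger_gap: 41.5
grasp_force: 7.5
time: 35.0
eef_pos: [524.6, -37.1, 12.3]
tool_rot: [180.0, 0.2, -179.8]
force: [-1.4, 1.4, 6.7]
finger_gap: 40.1
grasp_force: 3.4
(272.8174603174603, 252.96031746031747, 126.0) (272.632, 253.824, 125.0)
```

Gripped too high (z = 12, gap 40). Reopening, going lower and regripping.

```bash
python3 -m inch '0 0 -.5 0 0 0 6.5; 0 0 0 0 0 0 6.5; 0 0 0 0 0 0 6.5; 0 0 0 0 0 0 6.5; 0 0 0 0 0 0 6.5; 0 0 0 0 0 0 6.5; 0 0 0 0 0 0 6.5; 0 0 0 0 0 0 6.5' 40
python3 -c "
from h import *
print(pieces('scene'),pieces('top'))"
```

```text
time: 35.72
eef_pos: [522.5, -37.4, 14.4]
tool_rot: [180.0, -0.0, -179.8]
force: [-0.1, -0.0, 0.8]
finger_gap: 65.1
grasp_force: 0.0
[(424, 49, 74, 53, 2, 0.77), (526, 56, 57, 43, -41, 0.69), (546, -38, 46, 45, -3, 0.73)] [(423, 64, 70, 27, -1, 0.71)]
```

```bash
python3 -m inch '0 0 .6 0 0 0 6.5; 0 0 .4 0 0 0 6.5; 0 0 0 0 0 0 6.5; 0 0 0 0 0 0 4; 0 0 0 0 0 0 4; 0 0 0 0 0 0 4; 0 0 0 0 0 0 4; 0 0 0 0 0 0 4' 40
python3 -m inch '0 0 0 0 0 0 4; 0 0 0 0 0 0 4; 0 0 0 0 0 0 4;0 0 0 0 0 0 4'
```

```text
time: 36.48
eef_pos: [522.9, -37.6, 4.8]
tool_rot: [-180.0, 0.0, -179.8]
force: [0.4, 0.3, -0.8]
finger_gap: 44.5
grasp_force: 40.0
time: 36.82
eef_pos: [522.9, -37.5, 4.8]
tool_rot: [-180.0, 0.0, -179.8]
force: [0.1, -0.5, -0.6]
finger_gap: 44.6
grasp_force: 40.0
```

```bash
python3 -m inch '0 -1 0 0 0 0 4; -.2 -2 0 0 0 0 4; -.2 -2 0 0 0 0 4; -.2 -2 0 0 0 0 4; -.2 -2 0 0 0 0 4; -.2 -2 0 0 0 0 4; -.2 -2 0 0 0 0 4; -.2 -2 0 0 0 0 4'
python3 -m inch '-.2 -2 0 0 0 0 4; -.2 -2 0 0 0 0 4; -.2 -2 0 0 0 0 4; -.2 -2 0 0 0 0 4; -.2 -2 0 0 0 0 4; 0 -2 0 0 0 0 4; 0 -2 0 0 0 0 4; 0 -1.9 0 0 0 0 4'
python3 -m inch '0 -1 0 0 0 0 4; 0 0 0 0 0 0 4; 0 0 0 0 0 0 4'
```

```text
time: 37.48
eef_pos: [537.2, -187.9, 4.8]
tool_rot: [179.9, -0.0, -179.8]
force: [0.2, 4.3, 3.0]
finger_gap: 44.4
grasp_force: 40.0
time: 38.15
eef_pos: [547.9, -346.9, 4.8]
tool_rot: [179.9, -0.0, -179.8]
force: [0.5, 4.8, 3.9]
finger_gap: 44.5
grasp_force: 40.0
time: 38.4
eef_pos: [548.0, -357.8, 4.9]
tool_rot: [-179.9, 0.0, -179.8]
force: [0.5, -2.7, 1.6]
finger_gap: 44.9
grasp_force: 40.0
```

```bash
python3 -m inch '.4 0 0 0 0 0 4; 0 0 0 0 0 0 6.3; 0 0 0 0 0 0 6.3; 0 0 0 0 0 0 6.3; 0 0 0 0 0 0 6.3; 0 0 -2 0 0 0 6.3; 0 0 -3 0 0 0 6.3;1.33 3.55 0 0 0 0 8'
python3 -m inch '1.33 3.55 0 0 0 0 8; 1.33 3.55 0 0 0 0 8; 1.33 3.55 0 0 0 0 8; 1.33 3.55 0 0 0 0 8; 1.33 3.55 0 0 0 0 8; 1.33 3.55 0 0 0 0 8; 1.33 3.55 0 0 0 0 8; 1.33 3.55 0 0 0 0 8'
python3 -m inch '0 0 0 0 0 0 8; 0 0 0 0 0 0 8;0 0 0 0 0 0 8'
python3 -c "
from h import *
print(pieces('top'),pieces('scene'))"
```

```text
time: 39.07
eef_pos: [535.7, -327.0, 61.8]
tool_rot: [-179.5, 0.6, -179.9]
force: [1.1, -0.2, 2.5]
finger_gap: 65.9
grasp_force: 0.0
time: 39.73
eef_pos: [421.7, -35.7, 54.5]
tool_rot: [180.0, -0.0, -179.8]
force: [-0.1, 0.1, 0.5]
finger_gap: 80.2
grasp_force: 0.0
time: 39.98
eef_pos: [423.3, -37.3, 54.9]
tool_rot: [-180.0, 0.0, -179.7]
force: [-0.4, -0.2, 0.9]
finger_gap: 80.0
grasp_force: 0.0
[(520, 51, 59, 56, 88, 0.82), (540, -354, 94, 41, 0, 0.85)] [(424, 49, 75, 53, 2, 0.63), (428, -39, 52, 44, 49, 0.78), (521, 50, 60, 58, -38, 0.82), (541, -355, 80, 44, 0, 0.81)]
```

Long plate placed at (540,-354). Now the square, from (423.5,-38) to (444,-354).

```bash
python3 -m inch '0 0 2.5 0 0 0 8; 0 0 2 0 0 0 8; 0 0 .5 0 0 0 8; 0 0 0 0 0 0 8; 0 0 0 0 0 0 5.5; 0 0 0 0 0 0 5.5; 0 0 0 0 0 0 5.5; 0 0 0 0 0 0 5.5' 40
python3 -m inch '0 0 0 0 0 0 5.5; 0 0 0 0 0 0 5.5; 0 0 0 0 0 0 5.5;0 0 0 0 0 0 5.5; 0 0 0 0 0 0 5.5'
python3 -m inch '0 -1 0 0 0 0 5.5; -.2 -2 0 0 0 0 5.5; -.2 -2 0 0 0 0 5.5; -.2 -2 0 0 0 0 5.5; -.2 -2 0 0 0 0 5.5; -.2 -2 0 0 0 0 5.5; -.2 -2 0 0 0 0 5.5; -.2 -2 0 0 0 0 5.5'
python3 -m inch '-.2 -2 0 0 0 0 5.5; -.2 -2 0 0 0 0 5.5; -.2 -2 0 0 0 0 5.5; -.2 -2 0 0 0 0 5.5; 0 -2 0 0 0 0 5.5; 0 -2 0 0 0 0 5.5; 0 -2 0 0 0 0 5.5; 0 -1.6 0 0 0 0 5.5'
python3 -m inch '0 -1 0 0 0 0 5.5; 0 0 0 0 0 0 5.5; 0 0 0 0 0 0 5.5'
```

```text
time: 40.75
eef_pos: [424.2, -37.8, 5.9]
tool_rot: [-179.9, 0.1, -179.8]
force: [0.1, -2.0, 2.2]
finger_gap: 60.3
grasp_force: 38.9
time: 41.17
eef_pos: [424.2, -37.8, 5.9]
tool_rot: [-179.9, 0.1, -179.7]
force: [-0.1, -2.4, 5.6]
finger_gap: 60.4
grasp_force: 38.9
time: 41.83
eef_pos: [438.6, -187.0, 5.9]
tool_rot: [179.8, 0.1, -179.8]
force: [-0.4, 6.7, 10.0]
finger_gap: 60.4
grasp_force: 38.9
time: 42.5
eef_pos: [447.3, -343.5, 5.9]
tool_rot: [179.9, 0.1, -179.8]
force: [-0.6, 7.4, 11.1]
finger_gap: 60.8
grasp_force: 38.9
time: 42.75
eef_pos: [447.4, -355.0, 6.0]
tool_rot: [-179.8, 0.1, -179.8]
force: [0.1, -4.0, 5.4]
finger_gap: 60.3
grasp_force: 38.9
```

```bash
python3 -m inch '0 0 0 0 0 0 7.5; 0 0 0 0 0 0 7.5; 0 0 0 0 0 0 7.5; 0 0 0 0 0 0 7.5; 0 0 -2 0 0 0 7.5; 0 0 -3 0 0 0 7.5; -.66 3.68 0 0 0 0 8.5; -.66 3.68 0 0 0 0 8.5'
python3 -m inch '-.66 3.68 0 0 0 0 8.5; -.66 3.68 0 0 0 0 8.5; -.66 3.68 0 0 0 0 8.5; -.66 3.68 0 0 0 0 8.5; -.66 3.68 0 0 0 0 8.5; -.66 3.68 0 0 0 0 8.5; -.66 3.68 0 0 0 0 8.5; -.66 3.68 0 0 0 0 8.5'
python3 -m inch '-.66 3.68 0 0 0 0 8.5; 0 0 0 0 0 0 8.5; 0 0 0 0 0 0 8.5; 0 0 0 0 0 0 8.5'
python3 -c "
from h import *
print(pieces('top'),pieces('scene'))"
```

```text
time: 43.42
eef_pos: [460.4, -280.4, 56.8]
tool_rot: [-179.9, 0.2, -179.9]
force: [0.7, 0.2, -0.3]
finger_gap: 82.5
grasp_force: 0.0
time: 44.08
eef_pos: [509.9, 17.3, 54.1]
tool_rot: [180.0, -0.1, -179.7]
force: [0.2, -0.2, -0.1]
finger_gap: 84.9
grasp_force: 0.0
time: 44.42
eef_pos: [516.5, 52.0, 54.0]
tool_rot: [-180.0, -0.1, -179.7]
force: [-0.9, -0.5, 0.2]
finger_gap: 85.0
grasp_force: 0.0
[(446, -352, 57, 54, 88, 0.73), (539, -354, 93, 42, -2, 0.85)] [(447, -353, 51, 49, 45, 0.84), (523, 49, 58, 52, 51, 0.77), (541, -355, 80, 44, 0, 0.81)]
```

```bash
python3 -m inch '-.4 0 2.5 0 0 0 8.5; 0 0 2 0 0 0 8.5; 0 0 .4 0 0 0 8.5; 0 0 0 0 0 0 8.5; 0 0 0 0 0 0 5.5; 0 0 0 0 0 0 5.5; 0 0 0 0 0 0 5.5; 0 0 0 0 0 0 5.5' 40
python3 -m inch '0 0 0 0 0 0 5.5; 0 0 0 0 0 0 5.5; 0 0 0 0 0 0 5.5;0 0 0 0 0 0 5.5; 0 0 0 0 0 0 5.5'
python3 -m inch '0 -1 0 0 0 0 5.5; -.2 -2 0 0 0 0 5.5; -.2 -2 0 0 0 0 5.5; -.2 -2 0 0 0 0 5.5; -.2 -2 0 0 0 0 5.5; -.2 -2 0 0 0 0 5.5; -.2 -2 0 0 0 0 5.5; -.2 -2 0 0 0 0 5.5'
python3 -m inch '-.2 -2 0 0 0 0 5.5; -.2 -2 0 0 0 0 5.5; -.2 -2 0 0 0 0 5.5; -.2 -2 0 0 0 0 5.5; 0 -2 0 0 0 0 5.5; 0 -2 0 0 0 0 5.5; 0 -2 0 0 0 0 5.5; 0 -1.5 0 0 0 0 5.5'
```

```text
time: 45.18
eef_pos: [522.3, 51.5, 7.0]
tool_rot: [-179.9, 0.1, -179.7]
force: [-0.5, -1.7, 2.4]
finger_gap: 63.6
grasp_force: 3.7
time: 45.6
eef_pos: [522.3, 51.5, 7.0]
tool_rot: [-179.9, 0.1, -179.7]
force: [-1.1, -3.1, 6.1]
finger_gap: 62.8
grasp_force: 40.0
time: 46.27
eef_pos: [537.1, -97.6, 7.0]
tool_rot: [179.9, 0.1, -179.8]
force: [0.3, 5.1, 6.4]
finger_gap: 62.5
grasp_force: 40.0
time: 46.93
eef_pos: [545.7, -253.3, 7.0]
tool_rot: [179.9, 0.1, -179.8]
force: [0.3, 4.7, 7.3]
finger_gap: 62.9
grasp_force: 40.0
```

```bash
python3 -m inch '0 -1 0 0 0 0 5.5; 0 0 0 0 0 0 5.5; 0 0 0 0 0 0 7.3; 0 0 0 0 0 0 7.3; 0 0 0 0 0 0 7.3; 0 0 0 0 0 0 7.3; 0 0 -2 0 0 0 7.3; 0 0 -3 0 0 0 7.3'
python3 -m inch '1.36 3.47 0 0 0 0 8; 1.36 3.47 0 0 0 0 8; 1.36 3.47 0 0 0 0 8; 1.36 3.47 0 0 0 0 8; 1.36 3.47 0 0 0 0 8; 1.36 3.47 0 0 0 0 8; 1.36 3.47 0 0 0 0 8; 1.36 3.47 0 0 0 0 8'
python3 -m inch '1.36 3.47 0 0 0 0 8; 0 0 0 0 0 0 8; 0 0 0 0 0 0 8; 0 0 0 0 0 0 8'
python3 -c "
from h import *
print(pieces('top'),pieces('scene'))"
```

```text
time: 47.6
eef_pos: [541.3, -260.4, 51.5]
tool_rot: [179.7, -0.5, -179.7]
force: [0.2, -0.6, 0.4]
finger_gap: 73.0
grasp_force: 0.0
time: 48.27
eef_pos: [432.9, 16.0, 55.1]
tool_rot: [180.0, -0.0, -179.8]
force: [0.1, 0.1, -0.6]
finger_gap: 79.8
grasp_force: 0.0
time: 48.6
eef_pos: [420.7, 49.0, 55.5]
tool_rot: [-180.0, 0.0, -179.7]
force: [0.5, -0.3, 0.0]
finger_gap: 80.1
grasp_force: 0.0
[(446, -353, 54, 54, 88, 0.74), (540, -354, 94, 41, 0, 0.85), (543, -263, 57, 57, -2, 0.81)] [(434, 50, 55, 53, 2, 0.73), (447, -353, 51, 49, 45, 0.83), (541, -355, 80, 44, 0, 0.81), (544, -264, 61, 58, 54, 0.79)]
```

Short plate: from (423.5,50) to (446,-262).

```bash
python3 -m inch '-.3 0 2.5 0 0 0 8; 0 0 2 0 0 0 8; 0 0 .5 0 0 0 8; 0 0 0 0 0 0 8; 0 0 0 0 0 0 5; 0 0 0 0 0 0 5; 0 0 0 0 0 0 5; 0 0 0 0 0 0 5' 40
python3 -m inch '0 0 0 0 0 0 5; 0 0 0 0 0 0 5; 0 0 0 0 0 0 5;0 0 0 0 0 0 5; 0 0 0 0 0 0 5'
python3 -m inch '0 -1 0 0 0 0 5; -.2 -2 0 0 0 0 5; -.2 -2 0 0 0 0 5; -.2 -2 0 0 0 0 5; -.2 -2 0 0 0 0 5; -.2 -2 0 0 0 0 5; -.2 -2 0 0 0 0 5; -.2 -2 0 0 0 0 5'
python3 -m inch '-.2 -2 0 0 0 0 5; -.2 -2 0 0 0 0 5; -.2 -2 0 0 0 0 5; -.1 -2 0 0 0 0 5; 0 -2 0 0 0 0 5; 0 -2 0 0 0 0 5; 0 -2 0 0 0 0 5; 0 -1.5 0 0 0 0 5'
```

```text
time: 49.37
eef_pos: [424.8, 48.7, 6.8]
tool_rot: [-180.0, 0.1, -179.8]
force: [0.3, 0.4, 0.0]
finger_gap: 58.8
grasp_force: 0.0
time: 49.78
eef_pos: [424.7, 48.7, 6.6]
tool_rot: [-180.0, 0.1, -179.8]
force: [-1.3, -1.5, 6.4]
finger_gap: 54.2
grasp_force: 39.7
time: 50.45
eef_pos: [439.3, -101.0, 6.6]
tool_rot: [179.9, 0.1, -179.8]
force: [0.2, 6.4, 6.2]
finger_gap: 54.4
grasp_force: 39.8
time: 51.12
eef_pos: [447.0, -256.6, 6.6]
tool_rot: [179.9, 0.1, -179.8]
force: [-0.0, 7.5, 9.1]
finger_gap: 54.4
grasp_force: 39.8
```

```bash
python3 -m inch '0 -.6 0 0 0 0 5; 0 0 0 0 0 0 5; 0 0 0 0 0 0 6.6; 0 0 0 0 0 0 6.6; 0 0 0 0 0 0 6.6; 0 0 0 0 0 0 6.6; 0 0 -2 0 0 0 6.6; 0 0 -3 0 0 0 6.6'
python3 -m inch '0 0 -3 0 0 0 6.6; 1 3 -3 0 0 0 6.6; 1 3.5 0 0 0 0 6.6; 1 3.5 0 0 0 0 6.6; 1 3.5 0 0 0 0 6.6; 1 3.5 0 0 0 0 6.6; 1 3.5 0 0 0 0 6.6; 1 3.5 0 0 0 0 6.6'
python3 -m inch '1 3.5 0 0 0 0 6.6; 1 3.5 0 0 0 0 6.6; 0 3.5 0 0 0 0 6.6; 0 3.5 0 0 0 0 6.6; 0 3.5 0 0 0 0 6.6; 0 0 0 0 0 0 6.6'
python3 -c "
from h import *
print(pieces('top'),pieces('scene'))
f=bot.grab_frame('top');cv2.imwrite('pics/t9.png',f['frame'])
def kb(a,c):
    x,y,r=c;m=np.zeros(a.shape[:2],np.uint8);m[y-r:y+r,x-r:x+r]=(a.max(2)<45)[y-r:y+r,x-r:x+r];t=cv2.moments(m,True);return np.array([t['m10'],t['m01']])/t['m00']
for n,c in(('top',(328,199,9)),('scene',(272,253,12))):
    g=bot.grab_frame(n);print(n,cast(g,[kb(cv2.imread(f'pics/{n}0.png'),c),kb(g['frame'],c)],51))"
```

```text
time: 51.78
eef_pos: [443.3, -259.6, 52.2]
tool_rot: [179.7, -0.4, -179.7]
force: [0.1, -1.0, -0.3]
finger_gap: 65.8
grasp_force: 0.0
time: 52.45
eef_pos: [374.4, -22.1, 113.9]
tool_rot: [180.0, -0.0, -179.8]
force: [-0.8, -0.1, 0.6]
finger_gap: 66.1
grasp_force: 0.0
time: 52.95
eef_pos: [353.7, 156.0, 114.3]
tool_rot: [179.9, -0.0, -179.3]
force: [-0.3, 0.2, -0.0]
finger_gap: 66.3
grasp_force: 0.0
[(445, -261, 71, 51, -2, 0.93), (446, -352, 54, 51, -2, 0.76), (540, -354, 94, 41, 0, 0.85), (543, -263, 57, 57, -2, 0.81)] [(447, -262, 73, 53, 3, 0.84), (448, -354, 51, 47, 51, 0.85), (541, -355, 80, 44, 0, 0.79), (544, -264, 61, 58, 54, 0.79)]
top [[684.10641732 -36.08575409]
 [685.47362827 -34.09416021]]
scene [[686.21555534 -36.45238645]
 [687.83747458 -34.83133937]]
```

View pics/t9.png

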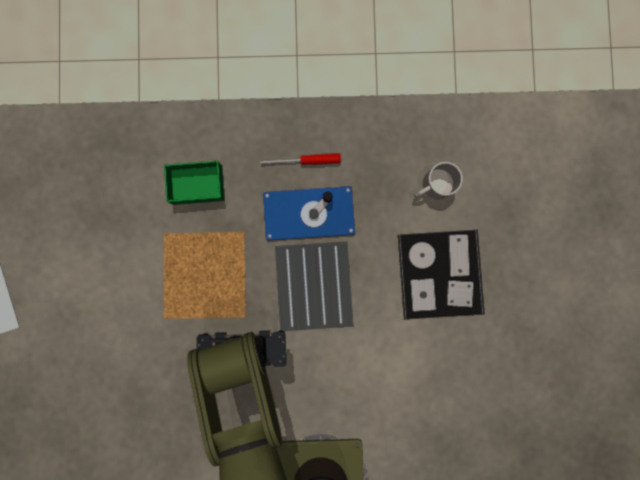

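The top view shows all four pieces inside the black mat, between columns 410–473 and rows 235–310. The bed and cork mat are empty, and the mug, box and screwdriver have not moved. The crank is back within about 3° of its start.

```bash
python3 -c "
from station import bot
print(bot.finish_job())"
```

```text
the job is handed in; nothing more can be done
None
```

I handed the job in at about 53 s: all four pieces went over the bed and now lie on the black mat, and the crank was turned three times clockwise, ending about 3° short of its start; the long plate slipped from the grip once beside the housing, and I slid it back.

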